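# Clip a valve driver board into the sprung board holder

### The arm

A 6-joint arm with a two-finger parallel gripper is mounted at the origin on the work surface. World frame = base frame: x ahead of the robot, y to its left, z up, the work surface at z = 0. Lengths are in m, angles in rad, forces in N, time in s.
With the tool pointing down it reaches from about 0.25 to 0.8 m from the base axis. Payload 3.9 kg.
Tool frame: the origin (TCP) lies between the finger pads; the fingertips stand 22 mm ahead of it and the grasp point (between the pads) lies 3 mm ahead of it; z points along the fingers, y is the line along which they close (so a half turn about z gives the same grasp; the last joint's range is limited). The gripper opens to 85 mm and grips with 20 to 120 N. Pads are 22 mm wide; open, the fingers measure 114 mm over their backs; the gripper's body (76 mm by 85 mm) begins 54 mm behind the grasp point. The pads swing forward as they close: fully open they stand 13 mm farther back than shut.
Start: joints at [-1.108, 0.26, -0.138, 1.173, 0, 1.571], TCP at [0.234, -0.47, 0.22] pointing down, gripper open.
Joint ranges: [-2.78, 2.78], [-0.83, 1.72], [-1.28, 1.37], [-1.9, 2.12], [-1.57, 1.48], [-3.14, 3.14]. Speed limits (rad/s): [2.57, 2.57, 3.14, 3.14, 3.14, 3.14].

### API

Orientations are given as a 3x3 rotation matrix whose columns are the frame's x, y, z axes.
In Python, from bench import * gives the robot as it stands.
- The arm moves only by the shell command python3 -m jog 'ROWS'. ROWS is text: rows parted by semicolons, each of 7 numbers parted by spaces: the opening in per cent of the stroke, from 0 (shut) to 100 (fully open), then the shift along the tool's x, y, z in m, then the turn, a rotation vector about the tool's x, y, z in degrees. A call has exactly 10 rows; each row shifts and turns the commanded pose from where the row before left it, along the tool's axes as they then stand; what a row does not reach is not made up. A row lasts 1/8 s, in which the tool goes at most 62.5 mm and 10.7 degrees, less where a joint would pass 70% of its speed; a pose out of reach is approached as far as the arm can. A call is refused whole if a number of a shift passes 0.0625 or a number of a turn 10.7, either way. A call with a gripper value outside its range is refused whole. The fingers move at their own pace and stop on an object; the grip force is fixed at half the most. Time passes only in rows, so rows that do not move let the fingers close, or fill a call up. It gives the time, the measured TCP pose, the force, the opening and the grip force at its end, in the units of the state.
- get_state(): the state, without advancing time (a new reading comes with each control period).
- camera(name): name is "scene" or "top" or "wrist"; returns (picture, depth): 384x512x3 uint8, blue, green, red; 384x512 float32, m along the optical axis (not along the pixel's ray), 0 where there is no reading.
- camera_info(name): a dict with "mtx" (3x3 intrinsics, pixels), "R" (3x3) and "t" (3): a world point X has camera coordinates R X + t; the wrist camera has in their place "tool_from_camera" (4x4, takes a point from camera to tool coordinates, whose origin is the TCP and whose axes are the flange's). Camera axes: x right, y down, z forward; pixel columns grow to the right and rows downward; lengths in m; the calibration is good to about 2 mm. A picture is of the moment at which its call begins: read the wrist's pose just before it. camera_info takes no time and is no camera call.
- job_done(): hands the job in; it is judged then, once.
The state is a dict: "t": time; "joint_positions": joint angles; "joint_velocities": joint speeds; "tau": joint torques, N m; "eef_pos": TCP position; "tcp_rot": TCP orientation; "force": force on the tool from outside, world axes, zero at the start; "ft_torque": the same for the moment, N m; "gripper_width": opening from 0.0 (shut) to 1.0 (fully open); "gripper_force": force on a finger pad.
Only numpy, scipy, OpenCV 4.12 (cv2) and the standard library are available. Lean on these libraries where they do the work, as an engineer would, in place of code of your own. Each camera call takes 0.05 s, during which the arm holds its last target. There are 200 camera calls.

### The job

Clip the green driver board into the spring board holder for repair: heat sink up, white-connector end in the orange long-travel jaw. Push that end into the orange jaw against its spring, lower the other end inside the black jaw's lip, then let the springs centre it so that both jaws hold it flat and square, and let go. Be gentle with the board and the springs: do not ram a jaw onto its stop, and leave the loose things around alone.

Things in the scene. Friction and masses are not known exactly. Their poses are not given: they have to be found in the camera images.
- board: Green circuit board 80 (its x) x 140 (its y) x 4 mm (z), 0.11 to 0.22 kg, lying on the table. Origin: centre of its underside. In its middle stands an aluminium finned heat sink 30 (x) x 36 (y) mm, top 34 mm above the underside: grip this. White connector near the +y end, small parts near the -y end, 45 to 57 mm from the middle, up to 14 mm high; the last 13 mm are bare.
- connector_edge (a point): Middle of the board's +y edge (the white-connector end), at half thickness: board frame (0, 70, 2) mm. Axes as the board's.
- stand: Board holder fixed to the table: dark steel base 110 (its x) x 310 (its y) x 12 mm; origin: centre of its underside. A jaw head with two spring jaws (each 50 mm wide, at x = 0, facing each other along y) is clamped on it, anywhere within 25 mm either way along y of the base's middle. That offset is NOT measured: find the jaw by feel. The bar under the board reaches 30 mm up.
- groove_level (a point): Point 60 mm above the stand's origin (axes as the stand's): height of both grooves' centres. V grooves along x: 5 mm high at the bottom, flanks at 30 degrees, mouth 12 mm high and 6 mm in front of the bottom; lip tops 10 mm above the groove centre. Blue housings 105 mm and more from the head's middle reach 72 mm up. A seated board's underside is 58 mm above the table.
- orange_end (a point): Middle of the base's +y end, stand frame (0, 155, 12) mm, on the orange jaw's side. At rest each groove bottom is 67 mm from the head's middle: 134 mm apart, so the seated 140 mm board presses each jaw back 3 mm. The orange jaw gives 15 mm, then a hard stop. For the board's other end to pass inside the black lip it must be pressed back at least 10 mm (7.5 N).
- black_end (a point): Middle of the base's -y end, stand frame (0, -155, 12) mm, on the black jaw's side. The black jaw gives only 6 mm, then a hard stop. Each jaw's spring: 2.5 N as it starts to give, plus 0.5 N per mm. More than 22 N between board and holder damages them.
- coil: Loose yellow solenoid coil, upright cylinder 34 mm across, 36 mm high; origin: centre of its underside. Leave alone.
- screwdriver: Loose screwdriver lying on the table at the far side. Leave alone.
- fitting: Loose brass fitting, 32 mm across, 34 mm high, between board and holder; origin: centre of its underside. Leave alone.
- jar: Loose small jar, 56 mm across, 70 mm high, far left; origin: centre of its underside. Leave alone.
There are look-alikes about, which are no part of the job. Several things have the shape of the board; the one meant has the colours described above.

How it is judged:
By the outcome, as a careful person would: the job done as asked, in the order asked, and still so for the second after the job is handed in, with the robot touching nothing.
It also fails if it takes over 72 s, if anything falls off the work surface, if the arm or the gripper's body presses on something with over 40 N, if the wrist force passes 120 N, or if a joint passes its speed limit or range.

## Working session

There is one attempt and no reset: what is moved stays moved. The work goes in short steps, Python scripts to look and compute and a shell command to move; the robot and the scene stay as the last step left them, time stands still between calls to the robot, and variables do not carry over. Pictures are saved under pics/ and viewed, at most 10 in all, crops included, and the job is handed in when it is done.

```bash
ls; mkdir -p pics; python3 - <<'E'
from bench import *
import cv2,numpy as np
s=get_state();print(s)
for n in("top","scene"):
    p,d=camera(n);cv2.imwrite(f"pics/{n}0.png",p);np.save(f"pics/{n}0.npy",d);i=camera_info(n);print(n,i)
print(camera_info("wrist"))
E
```

```text
pics
{'t': 0.0, 'joint_positions': array([-1.10803511e+00,  2.60670036e-01, -1.39371266e-01,  1.17274409e+00,
        1.56910243e-05,  1.57079602e+00]), 'joint_velocities': array([-5.56302648e-04, -1.24994242e-03, -1.93537026e-03, -2.69587438e-04,
        1.95537272e-04,  8.91146430e-05]), 'tau': array([ 2.71900710e-03, -4.05680609e+01,  2.53920919e+01,  1.88298477e-02,
        3.88817307e-05,  5.13863810e-06]), 'eef_pos': array([ 0.2340528 , -0.46913312,  0.21957146]), 'tcp_rot': array([[ 8.94823123e-01,  4.46419998e-01, -8.73920593e-04],
       [ 4.46420853e-01, -8.94821339e-01,  1.78686976e-03],
       [ 1.56916011e-05, -1.98906876e-03, -9.99998022e-01]]), 'force': array([-0.22028672,  0.15539266, -0.02060783]), 'ft_torque': array([-0.01296025,  0.00810946,  0.01566468]), 'gripper_force': 0.0, 'gripper_width': 0.9955658232427611}
top {'mtx': array([[479.02584438,   0.        , 262.8236114 ],
       [  0.        , 479.02584438, 187.12006797],
       [  0.        ,   0.        ,   1.        ]]), 'R': array([[-1.32595632e-02, -9.99910973e-01, -1.49326581e-03],
       [-9.87588408e-01
[... 346 characters left out ...]
.46846332,  0.01136539],
       [ 0.36923686,  0.71081676, -0.59866825],
       [-0.28853282, -0.5246729 , -0.80091645]]), 't': array([ 0.4285812 , -0.23778056,  1.87543801])}
{'mtx': array([[314.85014641,   0.        , 258.55018352],
       [  0.        , 314.85014641, 193.44746002],
       [  0.        ,   0.        ,   1.        ]]), 'tool_from_camera': array([[ 5.03928190e-05, -9.64053984e-01, -2.65706442e-01,
         6.64920795e-02],
       [ 9.99999846e-01,  1.95319782e-04, -5.19016408e-04,
         2.06606950e-04],
       [ 5.52257561e-04, -2.65706375e-01,  9.64053846e-01,
        -1.54110233e-01],
       [ 0.00000000e+00,  0.00000000e+00,  0.00000000e+00,
         1.00000000e+00]])}
```

View pics/top0.png

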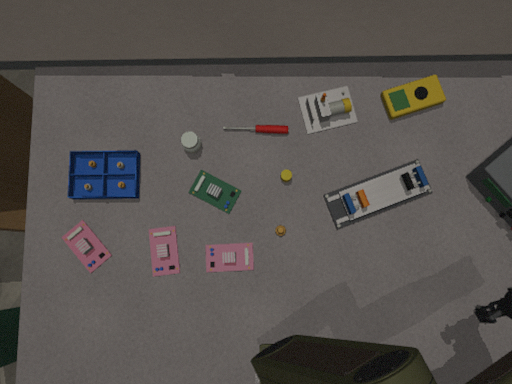

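View pics/scene0.png

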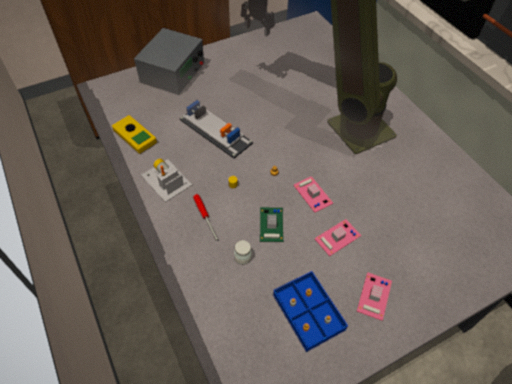

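Candidates for the board in the top picture: green (214,191) and pink look-alikes at (87,246), (164,251) and (229,258). I choose the green one. The stand is at (378,194), with the orange jaw toward its left end (363,198) and the black jaw at (408,181). Next is a close crop of both.

```bash
python3 - <<'E'
import cv2,numpy as np
p=cv2.imread("pics/top0.png")
a=cv2.resize(p[160:224,180:250],None,fx=8,fy=8,interpolation=cv2.INTER_CUBIC)[:, :560]
b=cv2.resize(p[155:232,318:438],None,fx=6.6,fy=6.6,interpolation=cv2.INTER_CUBIC)
cv2.imwrite("pics/ca.png",a);cv2.imwrite("pics/cb.png",b);print(a.shape,b.shape)
E
```

```text
(512, 560, 3) (508, 792, 3)
```

View pics/ca.png

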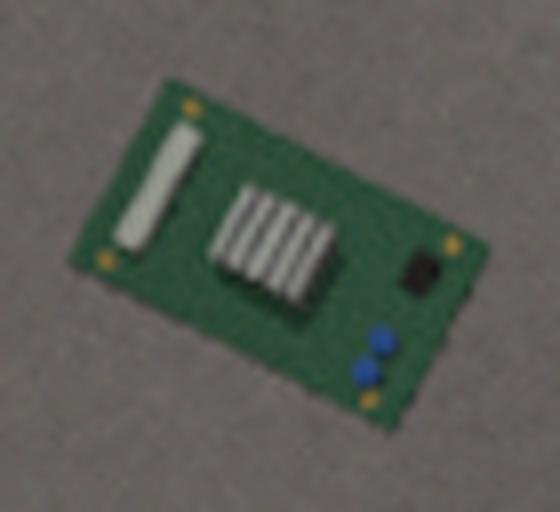

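View pics/cb.png

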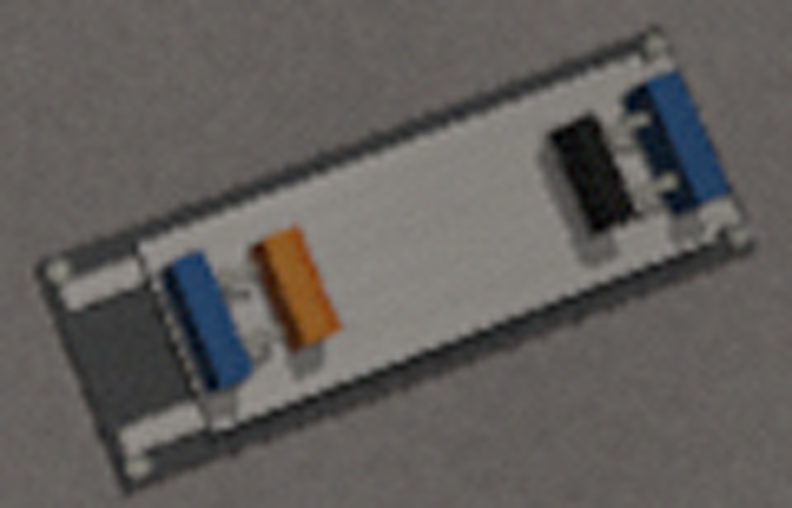

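The crop confirms the green board: the white connector is at the upper-left end, (158,185) in the crop, and the heat sink is at about (273,243). In the stand crop, the orange jaw is at (297,287), near the left base end, and the black jaw at (592,172). Next I compute poses.

```bash
cat > h.py <<'E'
from bench import *
import cv2,numpy as np
def ray(name,uv,z):
    i=camera_info(name);R,t=i["R"],i["t"];o=-R.T@t
    d=R.T@np.linalg.inv(i["mtx"])@np.array([uv[0],uv[1],1.]);return o+d*(z-o[2])/d[2]
def wray(s,uv,z):
    i=camera_info("wrist");T=i["tool_from_camera"];R=s["tcp_rot"]
    o=s["eef_pos"]+R@T[:3,3];d=R@T[:3,:3]@np.linalg.inv(i["mtx"])@np.array([uv[0],uv[1],1.]);return o+d*(z-o[2])/d[2]
def delta(s,pos,R):
    from scipy.spatial.transform import Rotation as Ro
    return s["tcp_rot"].T@(np.array(pos)-s["eef_pos"]), Ro.from_matrix(s["tcp_rot"].T@R).as_rotvec(degrees=True)
E
python3 - <<'E'
from h import *
f=lambda c,o,k:[(x/k+o[0]-.5+.5/k,y/k+o[1]-.5+.5/k) for x,y in c]
B=np.array([ray("top",q,.004) for q in f([(170,80),(70,262),(392,430),(490,248)],(180,160),8)])
S=np.array([ray("top",q,.012) for q in f([(40,270),(655,32),(752,240),(128,490)],(318,155),6.6)])
J=np.array([ray("top",q,.070) for q in f([(280,285+0),(605,170)],(318,155),6.6)])
np.set_printoptions(precision=4,suppress=True)
print(B,B.mean(0),"len",np.linalg.norm((B[0]+B[1]-B[2]-B[3])/2),np.linalg.norm(B[0]-B[1]))
y=(B[0]+B[1]-B[2]-B[3]);print("board y yaw",np.degrees(np.arctan2(y[1],y[0])))
print(S,S.mean(0));y=(S[0]+S[3]-S[1]-S[2]);print(np.linalg.norm(y/2),"stand y yaw",np.degrees(np.arctan2(y[1],y[0])))
print(J)
for n,u in(("fit",(281,231)),("coil",(286,176)),("jar",(191,142))):print(n,ray("top",u,.034))
E
```

```text
[[0.6135 0.275  0.004 ]
 [0.5442 0.3122 0.004 ]
 [0.4791 0.1911 0.004 ]
 [0.5474 0.154  0.004 ]] [0.5461 0.2331 0.004 ] len 0.13770543510223188 0.07863682177477196
board y yaw 61.543787950532035
[[ 0.528  -0.094   0.012 ]
 [ 0.6343 -0.3796  0.012 ]
 [ 0.5374 -0.4174  0.012 ]
 [ 0.4279 -0.1302  0.012 ]] [ 0.5319 -0.2553  0.012 ]
0.30607652494277315 stand y yaw 110.64254617003168
[[ 0.5119 -0.1906  0.07  ]
 [ 0.5607 -0.3347  0.07  ]]
fit [0.4222 0.0363 0.034 ]
coil [0.5847 0.0184 0.034 ]
jar [0.6922 0.3011 0.034 ]
```

```bash
python3 -m jog '55 0 0 0 0 0 -10.5;55 0 0 0 0 0 -10.5;55 0 0 0 0 0 -10.5;55 0 0 0 0 0 -10.5;55 0 0 0 0 0 -10.5;55 0 0 0 0 0 -10.5;55 0 0 0 0 0 -10.5;55 0 0 0 0 0 -10.5;55 0 0 0 0 0 -10.5;55 0 0 0 0 0 -10.5'
python3 - <<'E'
from h import *
s=get_state();print(s["joint_positions"],s["tcp_rot"])
# aim: camera views heat sink from above; compute shift for tool xy to board centre with final rot
a=np.radians(61.5);Y=np.array([np.cos(a),np.sin(a),0]);Z=np.array([0,0,-1.]);R=np.c_[np.cross(Y,Z),Y,Z]
print(delta(s,[.546,.233,.20],R))
E
```

```text
t: 1.35
eef_pos: [0.2342, -0.4694, 0.2199]
tcp_rot: [[-0.667, 0.745, -0.001], [0.745, 0.667, 0.001], [0.001, 0.0, -1.0]]
force: [-0.2, 0.1, -0.1]
gripper_width: 0.548
gripper_force: 0.0
[-1.10796641e+00  2.60424504e-01 -1.38875686e-01  1.17269202e+00
 -1.90061444e-05 -2.67843038e-01] [[-6.67370640e-01  7.44725537e-01 -5.50946987e-04]
 [ 7.44724840e-01  6.67370801e-01  1.06158154e-03]
 [ 1.15827281e-03  2.98164442e-04 -9.99999285e-01]]
(array([0.31497864, 0.70094644, 0.02046151]), array([  0.02828769,  -0.06278606, -19.63552062]))
```

```bash
python3 -m jog '55 .025 .055 0 0 0 0;55 .025 .055 0 0 0 0;55 .025 .055 0 0 0 0;55 .025 .055 0 0 0 0;55 .025 .055 0 0 0 0;55 .025 .055 0 0 0 0;55 .025 .055 0 0 0 0;55 .025 .055 0 0 0 0;55 .025 .055 0 0 0 0;55 .025 .055 0 0 0 0' && python3 -m jog '55 .025 .055 0 0 0 0;55 .02 .05 0 0 0 0;55 .02 .046 .02 0 0 0;55 0 0 .02 0 0 -9.8;55 0 0 .02 0 0 -9.8;55 0 0 .02 0 0 0;55 0 0 0 0 0 0;55 0 0 0 0 0 0;55 0 0 0 0 0 0;55 0 0 0 0 0 0'
python3 - <<'E'
from h import *
s=get_state();print(s["joint_positions"]);p,d=camera("wrist");cv2.imwrite("pics/w1.png",p);np.savez("pics/w1.npz",p=s["eef_pos"],R=s["tcp_rot"],d=d)
E
```

```text
t: 2.6
eef_pos: [0.4808, 0.084, 0.2201]
tcp_rot: [[-0.663, 0.748, -0.0], [0.748, 0.663, -0.0], [-0.0, -0.0, -1.0]]
force: [1.0, -0.4, 0.8]
gripper_width: 0.548
gripper_force: 0.0
t: 3.85
eef_pos: [0.551, 0.2309, 0.1413]
tcp_rot: [[-0.876, 0.483, 0.001], [0.483, 0.876, 0.001], [-0.001, 0.001, -1.0]]
force: [-0.4, -0.4, 0.3]
gripper_width: 0.549
gripper_force: 0.0
[ 3.96813556e-01  4.23002967e-01 -1.04600394e-01  1.04160330e+00
  2.44237553e-05  9.01053251e-01]
```

View pics/w1.png

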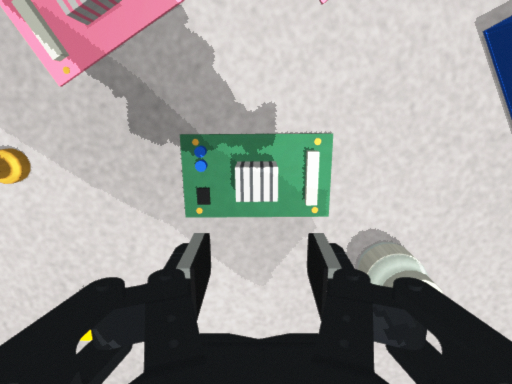

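The board's corners are at (181,134), (332,133), (329,217) and (185,217), with the heat sink between the fingers' lines. The jar, at (390,265), is clear of the fingers.

```bash
python3 - <<'E'
from h import *
np.set_printoptions(precision=4,suppress=True)
z=np.load("pics/w1.npz");s0={"eef_pos":z["p"],"tcp_rot":z["R"]};s=get_state()
p=cv2.imread("pics/w1.png").astype(int)
m=((p[...,1]>p[...,0]+25)&(p[...,1]>p[...,2]+40)).astype(np.uint8)
m[:110]=0;m[235:]=0
c=max(cv2.findContours(m,0,2)[0],key=cv2.contourArea);q=cv2.boxPoints(cv2.minAreaRect(c));print(q)
C=np.array([wray(s0,u,.004) for u in[(181,133.5),(332,132.5),(329,217),(185,217)]])
pts=np.array([wray(s0,u,.004)[:2] for u in c[:,0]],np.float32);r=cv2.minAreaRect(pts*1000);print(r)
cen=C.mean(0);Y=C[1]+C[2]-C[0]-C[3];print(C,cen,np.linalg.norm(Y/2),np.linalg.norm(C[1]-C[2]))
a=np.arctan2(Y[1],Y[0]);print(np.degrees(a))
Y=np.array([np.cos(a),np.sin(a),0]);Z=np.array([0,0,-1.]);R=np.c_[np.cross(Y,Z),Y,Z]
print(delta(s,[cen[0],cen[1],.0],R))
S=np.array([wray(s0,u,.034) for u in[(236,163),(278,164),(278,201),(236,201)]]);print(S,S.mean(0))
j=wray(s0,(390,260),.07);print(R.T@(j-cen))
E
```

```text
[[181.     216.    ]
 [181.     134.    ]
 [331.9999 134.    ]
 [331.9999 216.    ]]
((546.4756469726562, 230.57754516601562), (140.28759765625, 79.21748352050781), 61.104225158691406)
[[0.4782 0.1898 0.004 ]
 [0.544  0.3108 0.004 ]
 [0.6164 0.2732 0.004 ]
 [0.5482 0.1497 0.004 ]] [0.5467 0.2309 0.004 ] 0.13940625569511822 0.08163262906243512
61.27580668758389
(array([ 0.0038, -0.0022,  0.1411]), array([ 0.0563,  0.0438, -0.1651]))
[[0.5224 0.2245 0.034 ]
 [0.5402 0.255  0.034 ]
 [0.5689 0.2397 0.034 ]
 [0.5513 0.2079 0.034 ]] [0.5457 0.2318 0.034 ]
[-0.0532  0.1052 -0.066 ]
```

```bash
python3 - <<'E'
from h import *
np.set_printoptions(precision=4,suppress=True)
d=np.load("pics/w1.npz")["d"];i=camera_info("wrist");T=i["tool_from_camera"];K=np.linalg.inv(i["mtx"])
v,u=np.mgrid[0:384,0:512];P=(np.stack([u,v,np.ones_like(u)],-1)@K.T)*d[...,None];P=P@T[:3,:3].T+T[:3,3]
for a,b in((130,220),(300,390)):
  m=np.zeros_like(d,bool);m[225:330,a:b]=1;m&=(d>0)&(P[...,2]<.06);q=P[m];print(q.max(0),q.min(0),q[np.argsort(-q[:,2])[:5]])
E
```

```text
[ 0.0188 -0.0146 -0.0137] [-0.0109 -0.0448 -0.0926] [[ 0.0003 -0.0243 -0.0137]
 [ 0.0015 -0.0242 -0.014 ]
 [-0.0001 -0.0243 -0.014 ]
 [-0.0005 -0.0243 -0.0142]
 [ 0.0011 -0.0242 -0.0143]]
[ 0.0184  0.0445 -0.0133] [-0.011   0.0135 -0.0926] [[ 0.0012  0.0229 -0.0133]
 [-0.0021  0.0229 -0.0142]
 [-0.0005  0.0228 -0.0142]
 [ 0.0013  0.0227 -0.0148]
 [-0.0007  0.0228 -0.015 ]]
```

```bash
python3 -m jog '55 .004 -.001 0 0 0 0;55 0 0 .02 0 0 0;55 0 0 .02 0 0 0;55 0 0 .02 0 0 0;55 0 0 .015 0 0 0;55 0 0 .01 0 0 0;55 0 0 .01 0 0 0;55 0 0 .006 0 0 0;55 0 0 0 0 0 0;55 0 0 0 0 0 0'
python3 - <<'E'
from h import *
s=get_state();print(s["eef_pos"]);p,d=camera("wrist");cv2.imwrite("pics/w2.png",p)
E
```

```text
t: 5.15
eef_pos: [0.5468, 0.2319, 0.0398]
tcp_rot: [[-0.876, 0.483, 0.001], [0.483, 0.876, 0.0], [-0.0, 0.001, -1.0]]
force: [-0.3, -0.4, 0.0]
gripper_width: 0.551
gripper_force: 0.0
[0.54684023 0.23190345 0.03977554]
```

View pics/w2.png

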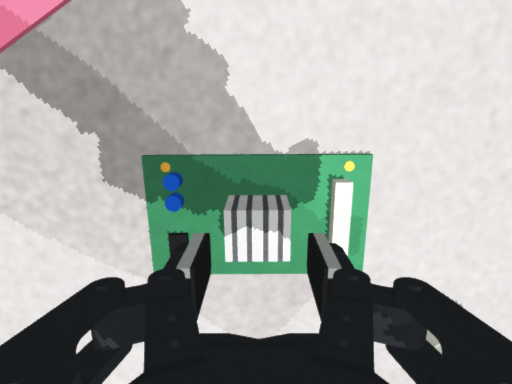

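The sink top spans (225–291, 195–262), centred between the pads. I lower 10 mm more and close.

```bash
python3 -m jog '55 0 0 .004 0 0 0;55 0 0 .004 0 0 0;55 0 0 .002 0 0 0;55 0 0 0 0 0 0;45 0 0 0 0 0 0;35 0 0 0 0 0 0;30 0 0 0 0 0 0;30 0 0 0 0 0 0;30 0 0 0 0 0 0;30 0 0 0 0 0 0'
```

```text
t: 6.45
eef_pos: [0.5465, 0.2318, 0.0294]
tcp_rot: [[-0.876, 0.483, -0.0], [0.483, 0.876, -0.0], [0.0, -0.0, -1.0]]
force: [-0.1, 0.0, -0.6]
gripper_width: 0.304
gripper_force: 0.0
```

```bash
python3 - <<'E'
from h import *
np.set_printoptions(precision=4,suppress=True)
s=get_state();p,d=camera("wrist");cv2.imwrite("pics/w3.png",p)
i=camera_info("wrist");T=i["tool_from_camera"];K=np.linalg.inv(i["mtx"])
v,u=np.mgrid[0:384,0:512];P=(np.stack([u,v,np.ones_like(u)],-1)@K.T)*d[...,None];P=P@T[:3,:3].T+T[:3,3]
for r in range(180,300,8):print(r,[(c,round(float(d[r,c]),3),*(np.round(1000*P[r,c]).astype(int))) for c in(215,228,258,290)])
E
```

```text
180 [(215, 0.183, np.int64(26), np.int64(-26), np.int64(25)), (228, 0.184, np.int64(26), np.int64(-19), np.int64(25)), (258, 0.184, np.int64(26), np.int64(-1), np.int64(25)), (290, 0.182, np.int64(27), np.int64(18), np.int64(24))]
188 [(215, 0.186, np.int64(21), np.int64(-26), np.int64(26)), (228, 0.185, np.int64(22), np.int64(-19), np.int64(25)), (258, 0.184, np.int64(22), np.int64(-1), np.int64(24)), (290, 0.184, np.int64(22), np.int64(18), np.int64(24))]
196 [(215, 0.186, np.int64(17), np.int64(-26), np.int64(25)), (228, 0.185, np.int64(17), np.int64(-19), np.int64(24)), (258, 0.185, np.int64(17), np.int64(-1), np.int64(24)), (290, 0.185, np.int64(17), np.int64(18), np.int64(24))]
204 [(215, 0.189, np.int64(11), np.int64(-27), np.int64(26)), (228, 0.179, np.int64(14), np.int64(-18), np.int64(17)), (258, 0.18, np.int64(14), np.int64(-1), np.int64(17)), (290, 0.187, np.int64(12), np.int64(18), np.int64(25))]
212 [(215, 0.188, np.int64(7), np.int64(-27), np.int64(24)), (228, 0.165, np.int64(14), np.int64(-17), np.int64(3)), (258, 0.165, np.int64(14), np.int64(-1), np.int64(2)), (290,
[... 1669 characters left out ...]
76 [(215, 0.105, np.int64(13), np.int64(-15), np.int64(-60)), (228, 0.132, np.int64(-1), np.int64(-13), np.int64(-36)), (258, 0.2, np.int64(-36), np.int64(-1), np.int64(25)), (290, 0.127, np.int64(2), np.int64(12), np.int64(-40))]
284 [(215, 0.102, np.int64(12), np.int64(-15), np.int64(-63)), (228, 0.132, np.int64(-4), np.int64(-13), np.int64(-37)), (258, 0.206, np.int64(-44), np.int64(-1), np.int64(29)), (290, 0.129, np.int64(-2), np.int64(12), np.int64(-40))]
292 [(215, 0.097, np.int64(12), np.int64(-14), np.int64(-68)), (228, 0.132, np.int64(-8), np.int64(-14), np.int64(-38)), (258, 0.207, np.int64(-50), np.int64(-1), np.int64(29)), (290, 0.128, np.int64(-5), np.int64(12), np.int64(-41))]
```

View pics/w3.png

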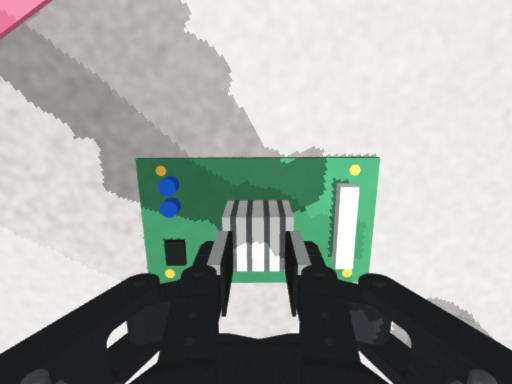

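The pads (tips near (222,235) and (297,235)) are still about 12 mm above the sink top, so the tips sit higher than the nominal TCP figure. I open and go lower.

```bash
python3 -m jog '55 0 0 0 0 0 0;55 0 0 0 0 0 0;55 0 0 0 0 0 0;55 0 0 .006 0 0 0;55 0 0 .006 0 0 0;55 0 0 .005 0 0 0;55 0 0 .003 0 0 0;55 0 0 .002 0 0 0;55 0 0 0 0 0 0;55 0 0 0 0 0 0'
```

```text
t: 7.75
eef_pos: [0.5467, 0.2319, 0.0076]
tcp_rot: [[-0.876, 0.483, 0.0], [0.483, 0.876, 0.0], [-0.0, 0.0, -1.0]]
force: [-0.4, -0.4, 0.8]
gripper_width: 0.549
gripper_force: 0.0
```

```bash
python3 -m jog '55 0 0 .003 0 0 0;55 0 0 .003 0 0 0;55 0 0 .002 0 0 0;50 0 0 0 0 0 0;45 0 0 0 0 0 0;40 0 0 0 0 0 0;35 0 0 0 0 0 0;20 0 0 0 0 0 0;20 0 0 0 0 0 0;20 0 0 0 0 0 0'
```

```text
t: 9.0
eef_pos: [0.5468, 0.2319, -0.0003]
tcp_rot: [[-0.876, 0.483, 0.001], [0.483, 0.876, 0.0], [-0.0, 0.001, -1.0]]
force: [-0.2, -0.1, 3.6]
gripper_width: 0.409
gripper_force: 60.3
```

```bash
python3 -m jog '20 0 0 -.005 0 0 0;20 0 0 -.01 0 0 0;20 0 0 -.02 0 0 0;20 0 0 -.025 0 0 0;20 0 0 -.03 0 0 0;20 0 0 -.03 0 0 0;20 0 0 -.03 0 0 0;20 0 0 -.02 0 0 0;20 0 0 -.01 0 0 0;20 0 0 0 0 0 0' && python3 -m jog '20 -.014 -.02 0 0 0 0;20 -.025 -.03 0 0 0 0;20 -.03 -.04 0 0 0 0;20 -.035 -.047 0 0 0 0;20 -.035 -.047 0 0 0 0;20 -.035 -.047 0 0 0 0;20 -.035 -.047 0 0 0 0;20 -.035 -.046 0 0 0 0;20 -.026 -.03 0 0 0 0;20 -.014 -.02 0 0 0 0' && python3 -m jog '20 0 0 0 0 0 -3;20 0 0 0 0 0 -7;20 0 0 0 0 0 -9;20 0 0 0 0 0 -9;20 0 0 0 0 0 -9;20 0 0 0 0 0 -7;20 0 0 0 0 0 -4;20 0 0 0 0 0 -1.5;20 0 0 0 0 0 0;20 0 0 0 0 0 0'
python3 - <<'E'
from h import *
s=get_state();print(s["joint_positions"]);p,d=camera("wrist");cv2.imwrite("pics/w4.png",p);np.savez("pics/w4.npz",p=s["eef_pos"],R=s["tcp_rot"],d=d)
E
```

```text
t: 10.25
eef_pos: [0.5467, 0.2319, 0.1799]
tcp_rot: [[-0.876, 0.483, 0.001], [0.483, 0.876, 0.0], [-0.001, 0.001, -1.0]]
force: [-0.0, 0.5, -1.1]
gripper_width: 0.413
gripper_force: 59.9
t: 11.5
eef_pos: [0.6139, -0.2346, 0.1777]
tcp_rot: [[-0.875, 0.484, -0.002], [0.484, 0.875, 0.001], [0.002, -0.0, -1.0]]
force: [0.6, 0.1, -1.8]
gripper_width: 0.407
gripper_force: 60.0
t: 12.75
eef_pos: [0.6144, -0.2326, 0.1792]
tcp_rot: [[-0.936, -0.352, -0.0], [-0.352, 0.936, 0.0], [0.0, 0.0, -1.0]]
force: [-0.0, -0.1, -1.5]
gripper_width: 0.41
gripper_force: 60.0
[-3.61953452e-01  5.06992482e-01  1.38096547e-01  1.20230006e+00
  8.62915653e-05 -7.21494899e-01]
```

View pics/w4.png

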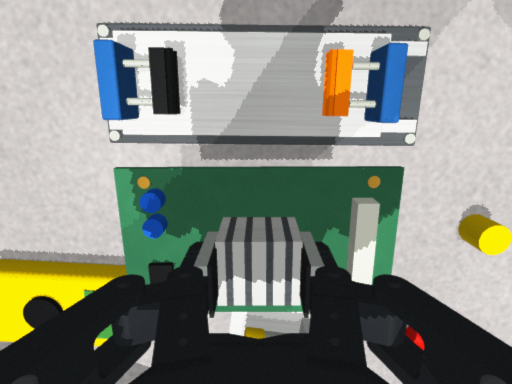

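The wrist view shows the stand in full: black jaw at (163,80), orange jaw at (338,82), base corners at (97,25), (430,28), (417,145) and (108,141). The held board's near corners are at (114,168) and (404,167).

```bash
python3 - <<'E'
from h import *
np.set_printoptions(precision=1,suppress=True)
z=np.load("pics/w4.npz");d=z["d"];p=cv2.imread("pics/w4.png").astype(int);i=camera_info("wrist");T=i["tool_from_camera"];K=np.linalg.inv(i["mtx"])
v,u=np.mgrid[0:384,0:512];P=(np.stack([u,v,np.ones_like(u)],-1)@K.T)*d[...,None];P=(P@T[:3,:3].T+T[:3,3]);W=P@z["R"].T+z["p"];P=P*1000
b,g,r=p[...,0],p[...,1],p[...,2]
up=(v<158)
for n,m in(("orange",(r>g+60)&(r>b+80)&up&(u<420)),("black",(r<60)&(g<60)&(b<60)&up&(u>140)&(u<190)),("blueL",(b>r+60)&up&(u<150)),("blueR",(b>r+60)&up&(u>350))):
    zz=W[...,2][m];q=P[m];q=q[(zz>np.percentile(zz,97)-.0045)];print(n,len(q),"zmax",np.percentile(zz,97)*1000,"xy lo",np.percentile(q,2,0)[:2],"hi",np.percentile(q,98,0)[:2])
    print("   minrect",cv2.minAreaRect(q[:,:2].astype(np.float32)))
s0={"eef_pos":z["p"],"tcp_rot":z["R"]}
C=np.array([z["R"].T@(wray(s0,q,.012)-z["p"]) for q in[(97,24),(430,27.5),(416,145),(107,142)]])*1000;print(C,C.mean(0));Y=C[1]+C[2]-C[0]-C[3];print(np.linalg.norm(Y)/2,np.degrees(np.arctan2(-Y[0],Y[1])))
m=(g>r+25)&(g>b+10)&(v>160)&(v<290)&(P[...,2]<20);q=P[m];print("board",len(q),np.percentile(q,[1,50,99],axis=0));
c=np.stack([[P[:,:,k][m&(abs(P[...,0]-35)<6)] for k in range(3)]])[0];print(c.min(1),c.max(1))
E
```

```text
orange 1519 zmax 71.8528422105255 xy lo [62.2 54.8] hi [109.7  72. ]
   minrect ((86.53459167480469, 36.2378044128418), (49.668025970458984, 72.425048828125), 0.9395797252655029)
black 1457 zmax 71.6392166485416 xy lo [ 63.9 -84.4] hi [110.6 -67.9]
   minrect ((87.55386352539062, -42.77067947387695), (84.61522674560547, 48.73678970336914), 89.4812240600586)
blueL 1673 zmax 73.72624653058831 xy lo [  59.2 -125.9] hi [ 115.9 -110.9]
   minrect ((88.45941162109375, -63.99828338623047), (126.77478790283203, 58.785308837890625), 89.1074447631836)
blueR 1666 zmax 73.8223003435696 xy lo [56.8 97.7] hi [113.8 112.9]
   minrect ((86.59156036376953, 56.99411392211914), (59.08766174316406, 113.58828735351562), 1.4342643022537231)
[[ 141.4 -149.   167.2]
 [ 138.5  158.5  167.3]
 [  30.4  159.9  167.3]
 [  33.4 -153.6  167.2]] [ 85.9   3.9 167.3]
310.4671274816525 0.5431317008946007
board 19067 [[-16.1 -69.4  -6.5]
 [ 22.1  -3.4  -4.9]
 [ 39.8  68.8  -3.4]]
[ 29.  -70.6  -7. ] [40.2 70.1 -1.6]
```

```bash
python3 -m jog '20 .006 -.002 0 0 0 0;20 .012 -.003 0 0 0 0;20 .015 -.0035 0 0 0 0;20 .015 -.0035 0 0 0 0;20 .015 -.0035 0 0 0 0;20 .012 -.003 0 0 0 0;20 .008 -.002 0 0 0 0;20 .0033 -.001 0 0 0 .54;20 0 0 0 0 0 0;20 0 0 0 0 0 0' && python3 -m jog '20 0 0 .006 0 0 0;20 0 0 .015 0 0 0;20 0 0 .02 0 0 0;20 0 0 .02 0 0 0;20 0 0 .012 0 0 0;20 0 0 .006 2 0 0;20 0 0 0 3 0 0;20 0 0 0 3 0 0;20 0 0 0 0 0 0;20 0 0 0 0 0 0'
python3 - <<'E'
from h import *
np.set_printoptions(precision=5,suppress=True)
z=np.load("pics/w4.npz");H=z["p"]+z["R"]@np.array([.0865,-.0065,0]);a=np.radians(.54)
Y=z["R"]@np.array([-np.sin(a),np.cos(a),0]);X=z["R"]@np.array([np.cos(a),np.sin(a),0])
np.savez("head.npz",H=H,X=X,Y=Y);s=get_state();e=s["eef_pos"]-H;print(H,e@X,e@Y,s["eef_pos"][2]);R=s["tcp_rot"];print(R.T@np.c_[X,Y,[0,0,-1]])
E
```

```text
t: 14.05
eef_pos: [0.5417, -0.2832, 0.1794]
tcp_rot: [[-0.939, -0.344, 0.0], [-0.344, 0.939, 0.0], [-0.0, -0.0, -1.0]]
force: [0.4, 0.2, -1.2]
gripper_width: 0.41
gripper_force: 60.0
t: 15.3
eef_pos: [0.5415, -0.2835, 0.1004]
tcp_rot: [[-0.939, -0.34, 0.048], [-0.343, 0.93, -0.13], [-0.0, -0.139, -0.99]]
force: [0.4, -0.7, -0.7]
gripper_width: 0.411
gripper_force: 60.1
[ 0.53574 -0.26913  0.17925] -0.0005264516607229577 -0.01549046319343746 0.10043963992092332
[[ 1.      -0.00035  0.00016]
 [ 0.00029  0.99028  0.13879]
 [-0.00045 -0.13911  0.99032]]
```

```bash
python3 -m jog '20 0 .0005 .0033 0 0 0;20 0 .0006 .0045 0 0 0;20 0 .0006 .0045 0 0 0;20 0 .0006 .0045 0 0 0;20 0 .0006 .0045 0 0 0;20 0 .0006 .0045 0 0 0;20 0 .0005 .0035 0 0 0;20 0 .0003 .002 0 0 0;20 0 .0002 .001 0 0 0;20 0 0 0 0 0 0'
cat > st.py <<'E'
from h import *
h=np.load("head.npz");s=get_state();e=s["eef_pos"]-h["H"];f=s["force"]
print("x %.1f y %.1f z %.1f mm"%(e@h["X"]*1000,e@h["Y"]*1000,s["eef_pos"][2]*1000),"Fx %.1f Fy %.1f Fz %.1f"%(f@h["X"],f@h["Y"],f[2]),s["ft_torque"].round(2),"tilt %.2f"%np.degrees(np.arcsin(-s["tcp_rot"][2,1])), "grip",s["gripper_width"].round(3))
E
python3 st.py
```

```text
t: 16.55
eef_pos: [0.5413, -0.2834, 0.0678]
tcp_rot: [[-0.939, -0.34, 0.048], [-0.343, 0.93, -0.131], [-0.0, -0.139, -0.99]]
force: [-0.1, 0.3, 0.4]
gripper_width: 0.411
gripper_force: 60.1Traceback (most recent call last):
  File "st.py", line 3, in <module>
    print("x %.1f y %.1f z %.1f mm"%(e@h["X"]*1000,e@h["Y"]*1000,s["eef_pos"][2]*1000),"Fx %.1f Fy %.1f Fz %.1f"%(f@h["X"],f@h["Y"],f[2]),s["ft_torque"].round(2),"tilt %.2f"%np.degrees(np.arcsin(-s["tcp_rot"][2,1])), "grip",s["gripper_width"].round(3))
                                                                                                                                                                                                                                ^^^^^^^^^^^^^^^^^^^^^^^^
AttributeError: 'float' object has no attribute 'round'
```

```bash
sed -i 's/s\["gripper_width"\].round(3)/s["gripper_width"]/' st.py; python3 -m jog '20 0 .0014 -.0002 0 0 0;20 0 .0014 -.0002 0 0 0;20 0 .0014 -.0002 0 0 0;20 0 .0014 -.0002 0 0 0;20 0 .0014 -.0002 0 0 0;20 0 .0014 -.0002 0 0 0;20 0 .0014 -.0002 0 0 0;20 0 .001 -.0001 0 0 0;20 0 0 0 0 0 0;20 0 0 0 0 0 0' >/dev/null; python3 st.py; python3 -m jog '20 0 .0005 0 0 0 0;20 0 .0005 -.0001 0 0 0;20 0 .0005 -.0001 0 0 0;20 0 .0005 -.0001 0 0 0;20 0 0 0 0 0 0;20 0 0 0 0 0 0;20 0 0 0 0 0 0;20 0 0 0 0 0 0;20 0 0 0 0 0 0;20 0 0 0 0 0 0' >/dev/null; python3 st.py
```

```text
x -0.4 y -4.5 z 67.8 mm Fx 0.4 Fy -0.3 Fz -0.2 [ 0.15 -0.01 -0.03] tilt 8.00 grip 0.4096598967566675
x -0.4 y -2.8 z 67.9 mm Fx 1.2 Fy -3.1 Fz -2.5 [-0.48 -0.08 -0.03] tilt 8.03 grip 0.40920325226992094
```

```bash
python3 -m jog '20 0 .001 -.0001 0 0 0;20 0 .001 -.0001 0 0 0;20 0 .001 -.0002 0 0 0;20 0 .001 -.0001 0 0 0;20 0 .001 -.0002 0 0 0;20 0 .001 -.0001 0 0 0;20 0 .001 -.0001 0 0 0;20 0 .001 -.0002 0 0 0;20 0 0 0 0 0 0;20 0 0 0 0 0 0' >/dev/null; python3 st.py; python3 -m jog '20 0 .001 -.0001 0 0 0;20 0 .001 -.0002 0 0 0;20 0 .001 -.0001 0 0 0;20 0 .0007 -.0001 0 0 0;20 0 0 0 0 0 0;20 0 0 0 0 0 0;20 0 0 0 0 0 0;20 0 0 0 0 0 0;20 0 0 0 0 0 0;20 0 0 0 0 0 0' >/dev/null; python3 st.py
```

```text
x -0.4 y 4.7 z 68.0 mm Fx 1.9 Fy -5.6 Fz -2.1 [-1.27 -0.2  -0.03] tilt 8.11 grip 0.4056501523591605
x -0.4 y 7.7 z 68.2 mm Fx 0.6 Fy -7.9 Fz -3.3 [-1.64 -0.31 -0.01] tilt 8.20 grip 0.41030466243783625
```

```bash
python3 -m jog '20 0 .001 -.0001 0 0 0;20 0 .0008 -.0001 0 0 0;20 0 .0005 -.0001 0 0 0;20 0 0 0 0 0 0;20 0 0 0 0 0 0;20 0 0 0 0 0 0;20 0 0 0 0 0 0;20 0 0 0 0 0 0;20 0 0 0 0 0 0;20 0 0 0 0 0 0' >/dev/null; python3 st.py;python3 - <<'E'
from h import *
p,d=camera("wrist");cv2.imwrite("pics/w5.png",p[60:310])
E
```

```text
x -0.4 y 9.5 z 68.2 mm Fx 1.3 Fy -7.5 Fz -3.2 [-1.87 -0.37  0.04] tilt 8.25 grip 0.4086187889342607
```

View pics/w5.png

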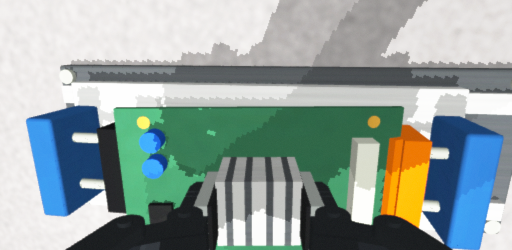

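```bash
python3 -m jog '20 0 .001 -.0001 0 0 0;20 0 0 0 0 0 0;20 0 0 .00122 -1 0 0;20 0 .0001 .00122 -1 0 0;20 0 0 .00122 -1 0 0;20 0 .0001 .00122 -1 0 0;20 0 0 0 0 0 0;20 0 0 0 0 0 0;20 0 0 0 0 0 0;20 0 0 0 0 0 0' >/dev/null; python3 st.py
```

```text
x -0.4 y 9.7 z 63.4 mm Fx 2.1 Fy -8.6 Fz -4.2 [-2.06 -0.29  0.06] tilt 4.30 grip 0.41394159271017794
```

```bash
python3 -m jog '20 0 0.0003 .0006 -.5 0 0;20 0 0 .0006 -.5 0 0;20 0 0 .0006 -.5 0 0;20 0 0 0 0 0 0;20 0 0 0 0 0 0;20 0 0 0 0 0 0;20 0 0 0 0 0 0;20 0 0 0 0 0 0;20 0 0 0 0 0 0;20 0 0 0 0 0 0' >/dev/null; python3 st.py
```

```text
x -0.4 y 9.8 z 61.5 mm Fx 2.6 Fy -9.2 Fz -2.7 [-2.11 -0.35  0.04] tilt 2.81 grip 0.4089482612617905
```

```bash
python3 -m jog '20 0 0 .0006 -.5 0 0;20 0 0 .0006 -.5 0 0;20 0 0 .0006 -.5 0 0;20 0 0 .0006 -.5 0 0;20 0 0 .0006 -.5 0 0;20 0 0 .0004 -.3 0 0;20 0 0 0 0 0 0;20 0 0 0 0 0 0;20 0 0 0 0 0 0;20 0 0 0 0 0 0' >/dev/null; python3 st.py
```

```text
x -0.4 y 9.7 z 58.1 mm Fx 1.4 Fy -8.8 Fz -3.5 [-2.12 -0.25  0.04] tilt 0.02 grip 0.40671046160705693
```

```bash
python3 -m jog '20 0 -.001 0 0 0 0;20 0 -.001 0 0 0 0;20 0 -.001 0 0 0 0;20 0 -.001 0 0 0 0;20 0 -.001 0 0 0 0;20 0 -.001 0 0 0 0;20 0 -.001 0 0 0 0;20 0 -.001 0 0 0 0;20 0 0 0 0 0 0;20 0 0 0 0 0 0' >/dev/null; python3 st.py; python3 -m jog '20 0 -.0008 0 0 0 0;20 0 -.0006 0 0 0 0;20 0 -.0006 0 0 0 0;20 0 -.0005 0 0 0 0;20 0 0 0 0 0 0;20 0 0 0 0 0 0;20 0 0 0 0 0 0;20 0 0 0 0 0 0;20 0 0 0 0 0 0;20 0 0 0 0 0 0' >/dev/null; python3 st.py
```

```text
x -0.4 y 3.3 z 57.9 mm Fx 1.8 Fy -5.8 Fz -2.0 [-1.38 -0.1   0.01] tilt -0.17 grip 0.4064582871643646
x -0.4 y 2.0 z 57.6 mm Fx 1.2 Fy -1.4 Fz 2.8 [-0.34  0.14 -0.04] tilt -0.30 grip 0.40564299048920244
```

```bash
python3 -m jog '20 0 0 -.0004 .3 0 0;20 0 -.0005 0 0 0 0;20 0 -.0005 0 0 0 0;20 0 -.0005 0 0 0 0;20 0 0 0 0 0 0;20 0 0 0 0 0 0;20 0 0 0 0 0 0;20 0 0 0 0 0 0;20 0 0 0 0 0 0;20 0 0 0 0 0 0' >/dev/null; python3 st.py
```

```text
x -0.4 y 0.6 z 57.8 mm Fx -0.7 Fy 0.5 Fz -2.3 [ 0.09 -0.02 -0.06] tilt -0.02 grip 0.4050370737453387
```

```bash
python3 -m jog '42 0 0 0 0 0 0;44 0 0 0 0 0 0;46 0 0 0 0 0 0;50 0 0 0 0 0 0;55 0 0 0 0 0 0;55 0 0 0 0 0 0;55 0 0 0 0 0 0;55 0 0 0 0 0 0;55 0 0 0 0 0 0;55 0 0 0 0 0 0'; python3 st.py; python3 -m jog '55 0 0 -.003 0 0 0;55 0 0 -.006 0 0 0;55 0 0 -.01 0 0 0;55 0 0 -.015 0 0 0;55 0 0 -.02 0 0 0;55 0 0 -.025 0 0 0;55 0 0 -.025 0 0 0;55 0 0 -.015 0 0 0;55 0 0 0 0 0 0;55 0 0 0 0 0 0'
python3 - <<'E'
from h import *
np.set_printoptions(precision=1,suppress=True)
s=get_state();p,d=camera("wrist");cv2.imwrite("pics/w6.png",p)
h=np.load("head.npz");i=camera_info("wrist");T=i["tool_from_camera"];K=np.linalg.inv(i["mtx"])
v,u=np.mgrid[0:384,0:512];P=(np.stack([u,v,np.ones_like(u)],-1)@K.T)*d[...,None];W=(P@T[:3,:3].T+T[:3,3])@s["tcp_rot"].T+s["eef_pos"]
q=p.astype(int);m=(q[...,1]>q[...,0]+10)&(q[...,1]>q[...,2]+25)&(W[...,2]>.05)&(W[...,2]<.075)
e=(W[m]-h["H"]);x,y,z=e@h["X"]*1000,e@h["Y"]*1000,W[m][:,2]*1000
A=np.c_[x,y,np.ones_like(x)];c=np.linalg.lstsq(A,z,rcond=None)[0];print(len(x),"slopes deg",np.degrees(c[:2]),"z0",c[2]);print(np.percentile(x,[0.5,99.5]),np.percentile(y,[.5,99.5]),cv2.minAreaRect(np.c_[x,y].astype(np.float32)))
E
```

```text
t: 31.6
eef_pos: [0.5359, -0.2685, 0.0579]
tcp_rot: [[-0.939, -0.343, -0.0], [-0.343, 0.939, 0.0], [0.0, 0.0, -1.0]]
force: [-0.1, 0.3, 0.8]
gripper_width: 0.548
gripper_force: 0.0
x -0.4 y 0.5 z 57.9 mm Fx -0.0 Fy 0.3 Fz 0.8 [ 0.02 -0.   -0.  ] tilt -0.00 grip 0.547832008762268
t: 32.85
eef_pos: [0.5354, -0.2683, 0.1762]
tcp_rot: [[-0.939, -0.343, -0.001], [-0.343, 0.939, 0.001], [0.001, 0.001, -1.0]]
force: [0.2, -0.2, -1.0]
gripper_width: 0.55
gripper_force: 0.0
9956 slopes deg [-0.   0.1] z0 62.799355145351065
[-40.3  39.4] [-68.3  68.8] ((-0.6334800720214844, -0.2485504150390625), (141.44683837890625, 80.34937286376953), 89.82444763183594)
```

View pics/w6.png

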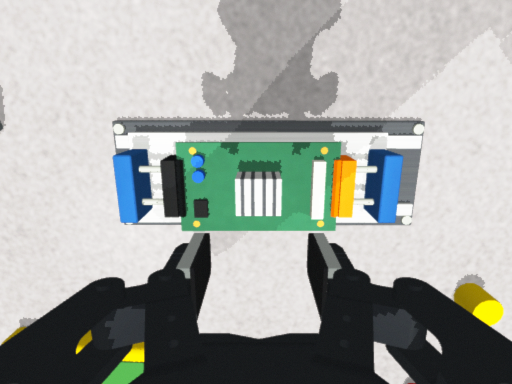

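The board sits between both jaws: connector end in the orange jaw at (342,187), other end in the black jaw at (174,187). It is flat within 0.1°, square within 0.2° and centred within 1 mm, and the hand is clear.

```bash
python3 -c "
from bench import *
print(job_done())"
```

```text
the job is handed in; nothing more can be done
None
```

The green driver board is clipped in the holder, heat sink up and connector end in the orange jaw. It sits flat, square and centred between both jaws; the gripper is clear and the job is handed in at about 33 s.

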